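# Fold down the finishing station's work flap

### The job

The print-finishing station on the bench has a drop-front work flap that needs something to rest on. Pull both slide-out supports (the narrow bars at the two ends under the flap, not the wide drawer between them, which stays shut) all the way out, and only then lower the flap gently until it rests level on them.

Things in the scene. Friction and masses are not known exactly. Their poses are not given: they have to be found in the camera images.
- station: The print-finishing station: a red plastic case with clear upper panels, 320 wide (y), 180 deep (x), 235 mm high, fixed. Origin at bench level midway along its front; x points into the case (away from the robot's side), y to its left end seen from the robot, z up. The flap's hinge axis runs along y at x = 0, 107 mm above the bench. A loose printed bird stands on the case top.
- support_left_knob (a point): Centre of the left (+y) support's knob: black disc 26 mm in diameter, 18 long, axis along the station's x, on a 12 mm stem; 70 mm above the bench, 82 mm before the station's front when shut, 127 mm left of its middle; free space on both sides. The support behind it is a black bar 22 wide and 40 mm high, its top 100 mm above the bench.
- support_right_knob (a point): Centre of the knob of the right support (-y end), the mirror image of the left one. The bystander knob between them, lower and nearer to the front, belongs to the drawer.
- support_left (a joint): How far the left support is out, in m: 0 shut, 0.09 fully out (hard stop); it slides towards the station's -x with about 1.5 N of friction and stays where it is left. It may start up to 0.02 out.
- support_right (a joint): The same for the right support.
- drawer (a joint): How far the wide drawer between the supports is out, in m: 0 shut, as it starts. Leave it alone.
- flap_bar (a point): Middle of the flap's pull bar: a black round bar 12 mm thick and 120 mm long along the station's y, standing 40 mm beyond the free edge of the flap in the flap's own plane, so that there is an open gap between bar and edge; 180 mm from the hinge axis.
- flap (a joint): Angle of the grey flap (300 wide, 14 thick, free edge 140 mm from the hinge), rad: 0 closed, leaning back 20 degrees from upright into the case; grows as it folds down in front; 1.92 is level, resting on the supports if they are out (else it sags below level). Starts at most 0.12 open. Stiff damped hinge: stays put near upright, sinks slowly once well over; under 10 N at the bar moves it.

How it is judged:
By the outcome, as a careful person would: the job done as asked, in the order asked, and still so for the second after the job is handed in, with the robot touching nothing.
It also fails if it takes over 56 s, if anything falls off the work surface, if the arm or the gripper's body presses on something with over 40 N, if the wrist force passes 120 N, or if a joint passes its speed limit or range.

### The arm

A 6-joint arm with a two-finger parallel gripper is mounted at the origin on the work surface. World frame = base frame: x ahead of the robot, y to its left, z up, the work surface at z = 0. Lengths are in mm, angles in rad, forces in N, time in s.
With the tool pointing down it reaches from about 300 to 875 mm from the base axis. Payload 6.4 kg.
Tool frame: the origin (TCP) lies midway between the tips of the shut fingers; the grasp point (between the pads) lies 19 mm behind it; z points along the fingers, y is the line along which they close (so a half turn about z gives the same grasp; the last joint's range is limited). The gripper opens to 85 mm and grips with 20 to 120 N. Pads are 22 mm wide; open, the fingers measure 114 mm over their backs; the gripper's body (76 mm by 85 mm) begins 54 mm behind the grasp point. The pads swing forward as they close: fully open they stand 13 mm farther back than shut.
Start: joints at [-1.38, 0.181, 1.607, -0, 1.354, -0.206], TCP at [222.237, -530.332, 231.288] pointing down, gripper open.
Joint ranges: [-2.99, 2.99], [-0.89, 2.07], [0.3, 2.58], [-1.14, 4.28], [0, 2.63], [-3.12, 3.12]. Speed limits (rad/s): [2.57, 2.57, 3.01, 3.14, 3.14, 3.14].

### API

Orientations are given as a rotation vector (axis times angle).
In Python, from cell import ctrl gives the robot as it stands.
- The arm moves only by the shell command python3 -m inch 'ROWS' [FORCE]. ROWS is JSON, a list of rows, each a list of 3 entries, a list of its own where there are three numbers: the turn, a rotation vector about the tool's x, y, z in rad, then the shift along the tool's x, y, z in m, then the finger opening in m, from 0 to 0.0854. In form: [[[rx, ry, rz], [dx, dy, dz], grip], ...]. A call has 1 to 20 rows; each row is the pose to reach, as a shift and turn from the pose commanded when the call began, along the tool's axes at that moment; what a row does not reach only later rows make up. A row lasts 1/10 s, in which the tool goes at most 50 mm and 8.59 degrees, less where a joint would pass 70% of its speed; a pose out of reach is approached as far as the arm can. A call with a gripper value outside its range is refused whole. The fingers move at their own pace and stop on an object; FORCE is the grip in N (left out, the last holds). Time passes only in rows, so rows that repeat a pose let the fingers close. It gives the time, the measured TCP pose, the force, the opening and the grip force at its end, in the units of the state.
- ctrl.state(): the state, without advancing time (a new reading comes with each control period).
- ctrl.grab_frame(name): name is "scene" or "top" or "wrist"; returns the picture (420x560x3 uint8, red, green, blue); there is no depth.
- ctrl.camera_model(name): a dict with "K" (3x3 intrinsics, pixels), "k1" (the pictures are not rectified: a ray, as slopes to the right and down, at radius r is drawn at 1 + k1 r^2 times it, then the intrinsics apply), "R" (3x3) and "t" (3): a world point X has camera coordinates R X + t. Camera axes: x right, y down, z forward; pixel columns grow to the right and rows downward; lengths in mm; the calibration is good to about 2 mm. A picture is of the moment at which its call begins: read the wrist's pose just before it. camera_model takes no time and is no camera call; for the wrist camera it gives the pose at the moment of the call.
- ctrl.sign_off(): hands the job in; it is judged then, once.
The state is a dict: "t": time; "joint_pos": joint angles; "joint_velocities": joint speeds; "tau": joint torques, N m; "eef_pos": TCP position; "eef_rot": TCP orientation; "force": force on the tool from outside, world axes, zero at the start; "ft_torque": the same for the moment, N m; "opening": finger opening in mm; "finger_force": force on a finger pad.
Only numpy, scipy, OpenCV 4.12 (cv2) and the standard library are available. Lean on these libraries where they do the work, as an engineer would, in place of code of your own. Each camera call takes 0.05 s, during which the arm holds its last target. There are 200 camera calls.

## Working session

There is one attempt and no reset: what is moved stays moved. The work goes in short steps, Python scripts to look and compute and a shell command to move; the robot and the scene stay as the last step left them, time stands still between calls to the robot, and variables do not carry over. Pictures are saved under pics/ and viewed, at most 10 in all, crops included, and the job is handed in when it is done.

```bash
mkdir -p pics; ls; python3 - <<'E'
from cell import ctrl
import cv2,numpy as np
a=ctrl.grab_frame("scene");b=ctrl.grab_frame("top")
cv2.imwrite("pics/scene0.png",a[...,::-1]);cv2.imwrite("pics/top0.png",b[...,::-1])
s=ctrl.state();print(s)
for n in("scene","top"):print(n,ctrl.camera_model(n))
E
```

```text
pics
{'t': 0.1, 'joint_pos': array([-1.38029085e+00,  1.81498235e-01,  1.60788697e+00,  2.05746596e-05,
        1.35380046e+00, -2.06292135e-01]), 'joint_velocities': array([-1.04406023e-03, -1.73695509e-03, -1.71966864e-03,  6.23490023e-05,
       -6.16008924e-04,  6.63875954e-04]), 'tau': array([-3.89962206e-04, -4.45881486e+01, -3.52241850e+01, -3.48368103e-04,
        4.10656809e-03, -1.22119138e-05]), 'eef_pos': array([ 222.15051331, -529.82476637,  230.46670496]), 'eef_rot': array([-3.07840520e+00, -6.18886500e-01, -5.12793977e-05]), 'force': array([ 0.18876965, -1.11049823, -0.5402186 ]), 'ft_torque': array([-0.01355194,  0.03225086,  0.0367574 ]), 'finger_force': 0.0, 'opening': 85.39095571305846}
scene {'K': array([[380.88900434,   0.        , 278.52434259],
       [  0.        , 380.88900434, 208.50716516],
       [  0.        ,   0.        ,   1.        ]]), 'k1': -0.09779479113428724, 'R': array([[-0.81712985,  0.576365  ,  0.01010919],
       [ 0.51999376,  0.74455316, -0.41862523],
       [-0.24880776, -0.33681445, -0.90810282]]), 't': array([ 463.60176978, -278.82596476,  989.79109   ])}
top {'K': array([[538.40392046,   0.        , 286.42069758],
       [  0.        , 538.40392046, 199.95551324],
       [  0.        ,   0.        ,   1.        ]]), 'k1': -0.20005876849420134, 'R': array([[ 0.01128965, -0.99992864, -0.00390532],
       [-0.97083521, -0.01002564, -0.23953807],
       [ 0.23948182,  0.00649573, -0.97087912]]), 't': array([ 42.18648911, 659.775729  , 992.63770098])}
```

View pics/scene0.png

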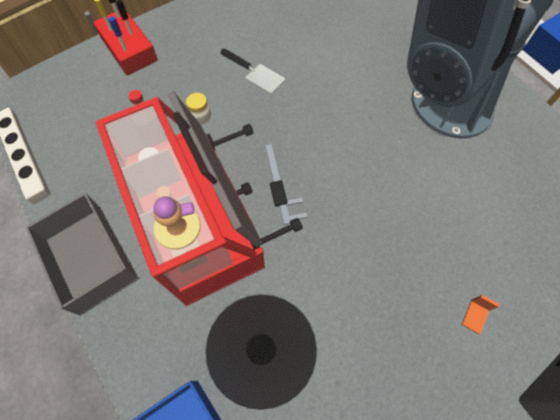

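View pics/top0.png

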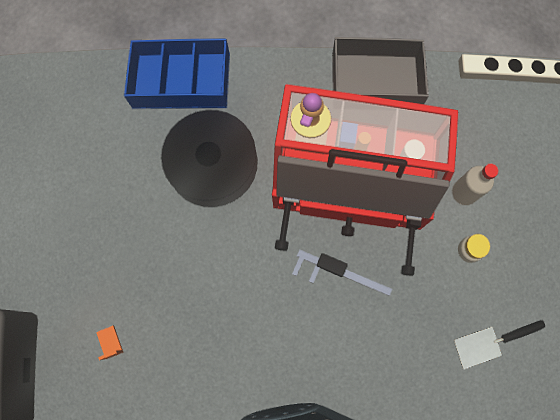

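The scene view shows the knobs at about (297,225) for the left and (248,130) for the right, with the drawer knob at (246,189). In the top view they are at (282,246), (408,270) and (348,231), and the pull bar runs from (331,153) to (405,168). Calipers lie flat in front of the station.

```bash
cat > h.py <<'E'
from cell import ctrl
import cv2,numpy as np
from scipy.spatial.transform import Rotation as Ro
def ray(m,uv):
    x=(np.array(uv,float)-m["K"][:2,2])/m["K"][0,0]; y=x.copy()
    for _ in range(20): y=x/(1+m["k1"]*(y@y))
    d=m["R"].T@np.array([*y,1]); return -m["R"].T@m["t"], d/np.linalg.norm(d)
def onz(m,uv,z):
    c,d=ray(m,uv); return c+d*(z-c[2])/d[2]
def tri(l):
    A=0;b=0
    for m,uv in l:
        c,d=ray(m,uv);P=np.eye(3)-np.outer(d,d);A=A+P;b=b+P@c
    return np.linalg.solve(A,b)
def proj(m,X):
    c=m["R"]@X+m["t"];x=c[:2]/c[2];return x*(1+m["k1"]*(x@x))*m["K"][0,0]+m["K"][:2,2]
def totool(p,R,T): return R.T@(np.array(T)-p)
E
python3 - <<'E'
from h import *
np.set_printoptions(precision=1,suppress=True)
S=ctrl.camera_model("scene");T=ctrl.camera_model("top")
for n,s,t in(("L",(297,225),(282,246)),("R",(248,130),(408,270)),("D",(246,189),(348,231))):
    print(n,tri([(S,s),(T,t)]),onz(S,s,70),onz(T,t,70))
# station front: red case top corners at z=235 from top
for uv in((288,87),(457,110)):print(onz(T,uv,235))
for n,m,c in(("scene",(70,70,260,340)),("top",(70,270,290,480))) if 0 else (("scene",S,(100,80,320,310)),("top",T,(260,80,470,290))):
    im=cv2.imread(f"pics/{n}0.png")[c[1]:c[3],c[0]:c[2]]
    k=min(800/im.shape[1],600/im.shape[0]);cv2.imwrite(f"pics/{n}0c.png",cv2.resize(im,None,fx=k,fy=k,interpolation=2));print(n,k)
E
```

```text
L [567.2  59.2  66.3] [566.9  62.4  70. ] [568.1  57.1  70. ]
R [ 520.6 -191.1   68.8] [ 520.  -188.6   70. ] [ 521.8 -192.3   70. ]
D [602.3 -75.1  49.9] [606.2 -64.4  70. ] [599.5 -73.9  70. ]
[831.3  47.8 235. ]
[ 792.8 -260.   235. ]
scene 2.608695652173913
top 2.857142857142857
```

View pics/top0c.png

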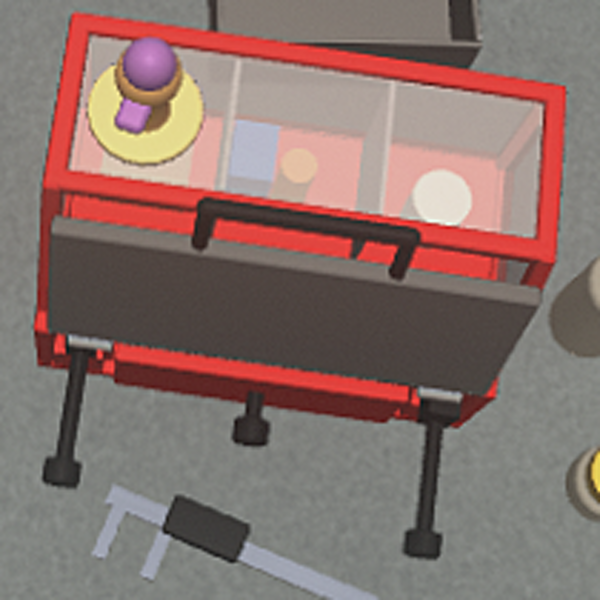

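View pics/scene0c.png

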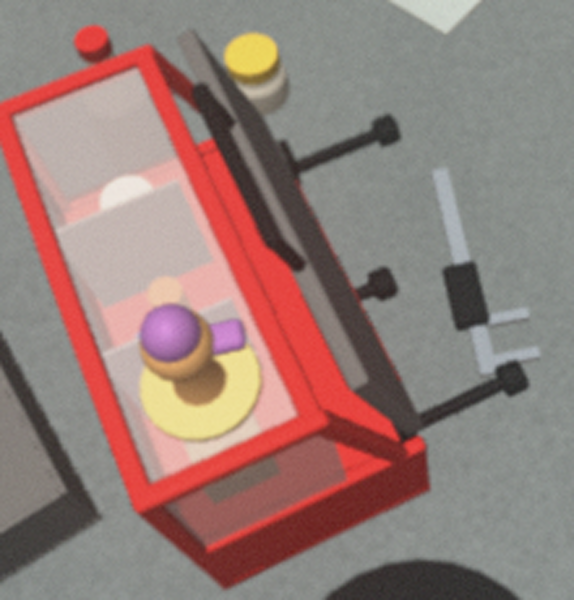

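```bash
cat >> h.py <<'E'
np.set_printoptions(precision=4,suppress=True)
PSI=-0.1245
ex=np.array([np.cos(PSI),np.sin(PSI),0]);ey=np.array([-np.sin(PSI),np.cos(PSI),0]);ez=np.array([0,0,1.])
O=np.array([634.3,-77.2,0])
def sta(x,y,z): return O+ex*x+ey*y+ez*z
def tosta(p): d=np.array(p)-O; return np.array([d@ex,d@ey,d[2]])
def Rdown(): return np.column_stack([ex,-ey,-ez])          # for knobs: closes along station y
def Rflap(tilt):  # closes in station x-z plane; tilt forward (rad) of pointing direction
    z=-ez*np.cos(tilt)+ex*np.sin(tilt); x=ey; return np.column_stack([x,np.cross(z,x),z])
def go(T,R):
    s=ctrl.state();R0=Ro.from_rotvec(s["eef_rot"]).as_matrix()
    print("turn",Ro.from_matrix(R0.T@R).as_rotvec(),"shift m",totool(s["eef_pos"],R0,T)/1000)
E
python3 - <<'E'
from h import *
S=ctrl.camera_model("scene");T=ctrl.camera_model("top")
print("bar",tosta(tri([(S,(195.8,148.2)),(T,(369.2,156.3))])))
k=tri([(S,(248.3,130.2)),(T,(408.1,270))]);l=tri([(S,(296.3,225.3)),(T,(281.7,245.2))]);print(k,tosta(k),l,tosta(l))
go([k[0],k[1],150],Rdown())
E
```

```text
bar [ 49.1032  -0.5983 269.1642]
[ 520.408  -191.0945   68.0984] [ -98.8672 -127.1559   68.0984] [568.8502  59.4926  67.3355] [-81.9175 127.5071  67.3355]
turn [-0.0016  0.0001  0.5213] shift m [ 0.406  -0.197   0.0809]
```

```bash
python3 -m inch '[[[0,0,0.05],[0.02,-0.01,0.0],0.085],[[0,0,0.1],[0.06,-0.03,0.0],0.085],[[0,0,0.2],[0.1,-0.05,0.01],0.085],[[0,0,0.3],[0.145,-0.07,0.02],0.085],[[0,0,0.4],[0.19,-0.09,0.03],0.085],[[0,0,0.5],[0.23,-0.11,0.04],0.085],[[0,0,0.521],[0.27,-0.13,0.05],0.085],[[0,0,0.521],[0.31,-0.15,0.06],0.085],[[0,0,0.521],[0.35,-0.17,0.07],0.085],[[0,0,0.521],[0.385,-0.187,0.08],0.085],[[0,0,0.521],[0.406,-0.197,0.081],0.085],[[0,0,0.521],[0.406,-0.197,0.081],0.085],[[0,0,0.521],[0.406,-0.197,0.081],0.085]]'
python3 - <<'E'
from h import *
s=ctrl.state();m=ctrl.camera_model("wrist");a=ctrl.grab_frame("wrist");cv2.imwrite("pics/w1.png",a[...,::-1])
print(s["t"],s["eef_pos"],s["joint_pos"],tosta(s["eef_pos"]))
print("knob px",proj(m,np.array([520.4,-191.1,70])),proj(m,np.array([520.4,-191.1,83])))
go([520.4,-191.1,52],Rdown())
E
```

```text
t: 1.4
eef_pos: [520.4, -191.3, 149.9]
eef_rot: [-3.136, 0.193, 0.002]
force: [-0.4, -0.7, 0.3]
opening: 85.3
finger_force: 0.0
1.4 [ 520.3664 -191.3418  149.8544] [-0.5662  0.2233  1.7313 -0.0004  1.1878  1.1274] [ -98.8778 -127.4065  149.8544]
knob px [275.5138 218.9405] [275.5361 225.017 ]
turn [0.0001 0.0007 0.0005] shift m [ 0.0002 -0.0009  0.0981]
```

View pics/w1.png

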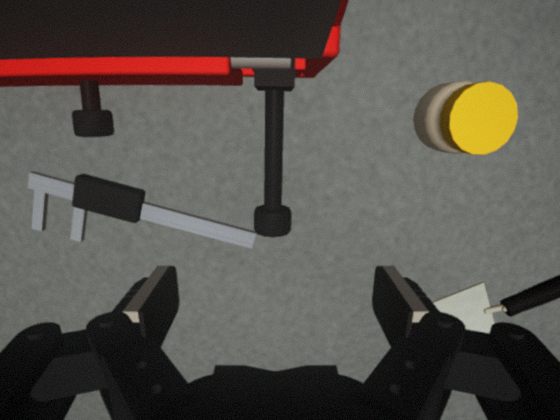

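The wrist view shows the right knob at (273,220), where predicted, with free space around it. I'll descend and grip.

```bash
python3 -m inch '[[[0,0,0],[0,-0.001,0.02],0.06],[[0,0,0],[0,-0.001,0.055],0.06],[[0,0,0],[0,-0.001,0.085],0.06],[[0,0,0],[0,-0.001,0.098],0.06],[[0,0,0],[0,-0.001,0.098],0.02],[[0,0,0],[0,-0.001,0.098],0.02],[[0,0,0],[0,-0.001,0.098],0.02],[[0,0,0],[0,-0.001,0.098],0.02],[[0,0,0],[0,-0.001,0.098],0.02]]' 30
```

```text
t: 2.35
eef_pos: [521.5, -189.5, 53.9]
eef_rot: [-3.134, 0.196, -0.003]
force: [0.7, 7.1, -0.6]
opening: 24.9
finger_force: 29.6
```

```bash
python3 -m inch '[[[0,0,0],[-0.003,0,0],0.02],[[0,0,0],[-0.009,0,0],0.02],[[0,0,0],[-0.016,0,0],0.02],[[0,0,0],[-0.023,0,0],0.02],[[0,0,0],[-0.03,0,0],0.02],[[0,0,0],[-0.037,0,0],0.02],[[0,0,0],[-0.044,0,0],0.02],[[0,0,0],[-0.051,0,0],0.02],[[0,0,0],[-0.057,0,0],0.02],[[0,0,0],[-0.062,0,0],0.02],[[0,0,0],[-0.067,0,0],0.02],[[0,0,0],[-0.071,0,0],0.02],[[0,0,0],[-0.074,0,0],0.02],[[0,0,0],[-0.076,0,0],0.02],[[0,0,0],[-0.077,0,0],0.02],[[0,0,0],[-0.077,0,0],0.02]]'
python3 -c "
from h import *
s=ctrl.state();print(tosta(s['eef_pos']),s['force']@ex,s['opening'])"
```

```text
t: 3.95
eef_pos: [450.0, -179.6, 54.1]
eef_rot: [-3.133, 0.199, -0.02]
force: [25.3, 14.4, -15.3]
opening: 25.0
finger_force: 30.8
[-170.1862 -124.5164   54.1356] 23.306467293337928 24.952709654147448
```

```bash
python3 -m inch '[[[0,0,0],[0.003,0,0],0.06],[[0,0,0],[0.003,0,0],0.06],[[0,0,0],[0.003,0,0],0.06],[[0,0,0],[0.003,0,0],0.06],[[0,0,0],[0.003,0,-0.03],0.06],[[0,0,0],[0.003,0,-0.07],0.06],[[0,0,0],[0.003,0,-0.1],0.06],[[0,0,0],[0.003,0,-0.1],0.06]]'
python3 - <<'E'
from h import *
s=ctrl.state();m=ctrl.camera_model("wrist");a=ctrl.grab_frame("wrist");cv2.imwrite("pics/w2.png",a[...,::-1])
print(tosta(s["eef_pos"]))
go([568.8,59.5,152],Rdown())
E
```

```text
t: 4.75
eef_pos: [449.8, -183.8, 157.2]
eef_rot: [3.13, -0.195, 0.012]
force: [0.5, -0.9, -0.8]
opening: 59.8
finger_force: 0.0
[-169.8628 -128.6666  157.1656]
turn [ 0.0028 -0.0047 -0.0001] shift m [ 0.0892 -0.2555  0.0025]
```

View pics/w2.png

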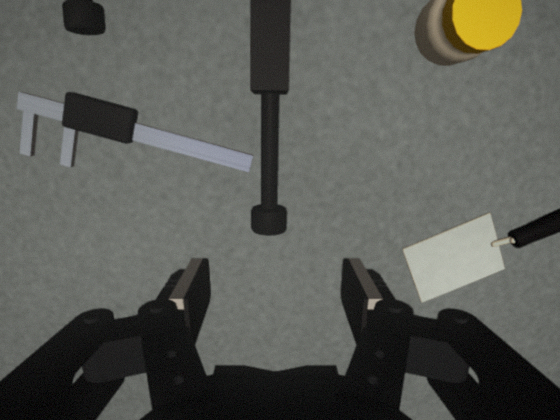

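The right support is clearly out, with its knob at (268,219). Next is the left one.

```bash
python3 -m inch '[[[0,0,0],[0.01,-0.02,0],0.06],[[0,0,0],[0.02,-0.06,0],0.06],[[0,0,0],[0.035,-0.1,0],0.06],[[0,0,0],[0.052,-0.145,0],0.06],[[0,0,0],[0.068,-0.19,0],0.06],[[0,0,0],[0.08,-0.23,0],0.06],[[0.003,-0.005,0],[0.089,-0.2555,0.01],0.06],[[0.003,-0.005,0],[0.089,-0.2555,0.05],0.06],[[0.003,-0.005,0],[0.089,-0.2555,0.085],0.06],[[0.003,-0.005,0],[0.089,-0.2555,0.103],0.06],[[0.003,-0.005,0],[0.089,-0.2555,0.103],0.06],[[0.003,-0.005,0],[0.089,-0.2555,0.103],0.02],[[0.003,-0.005,0],[0.089,-0.2555,0.103],0.02],[[0.003,-0.005,0],[0.089,-0.2555,0.103],0.02],[[0.003,-0.005,0],[0.089,-0.2555,0.103],0.02],[[0.003,-0.005,0],[0.089,-0.2555,0.103],0.02]]' 30
python3 -c "
from h import *
s=ctrl.state();print(tosta(s['eef_pos']),s['force']@ex,s['joint_pos'])"
```

```text
t: 6.4
eef_pos: [568.3, 60.7, 50.7]
eef_rot: [-3.132, 0.195, 0.003]
force: [-0.1, -2.0, 6.0]
opening: 25.1
finger_force: 29.8
[-82.5795 128.6075  50.7461] 0.19077437098025904 [-0.1029  0.4002  1.7347  0.0035  1.009   1.5904]
```

```bash
python3 -m inch '[[[0,0,0],[-0.003,0,0],0.02],[[0,0,0],[-0.009,0,0],0.02],[[0,0,0],[-0.016,0,0],0.02],[[0,0,0],[-0.023,0,0],0.02],[[0,0,0],[-0.03,0,0],0.02],[[0,0,0],[-0.037,0,0],0.02],[[0,0,0],[-0.044,0,0],0.02],[[0,0,0],[-0.051,0,0],0.02],[[0,0,0],[-0.058,0,0],0.02],[[0,0,0],[-0.065,0,0],0.02],[[0,0,0],[-0.072,0,0],0.02],[[0,0,0],[-0.079,0,0],0.02],[[0,0,0],[-0.084,0,0],0.02],[[0,0,0],[-0.088,0,0],0.02],[[0,0,0],[-0.091,0,0],0.02],[[0,0,0],[-0.093,0,0],0.02],[[0,0,0],[-0.095,0,0],0.02],[[0,0,0],[-0.095,0,0],0.02]]'
python3 -c "
from h import *
s=ctrl.state();print(tosta(s['eef_pos']),s['force']@ex,s['opening'])"
```

```text
t: 8.2
eef_pos: [481.6, 72.7, 52.2]
eef_rot: [-3.13, 0.197, -0.024]
force: [27.8, 4.1, -16.3]
opening: 24.9
finger_force: 30.6
[-170.1461  129.7702   52.2334] 27.08874882653194 24.941370820187103
```

```bash
python3 -m inch '[[[0,0,0],[0.003,0,0],0.06],[[0,0,0],[0.003,0,0],0.06],[[0,0,0],[0.003,0,0],0.06],[[0,0,0],[0.003,0,0],0.06],[[0,0,0],[0.003,0,-0.03],0.06],[[0,0,0],[0.003,0,-0.07],0.06],[[0,0,0],[0.003,0,-0.12],0.06],[[0,0,0],[0.003,0,-0.17],0.06],[[0,0,0],[0.003,0.03,-0.22],0.06],[[0,0,0],[-0.0,0.08,-0.27],0.06],[[0,0,0],[-0.0,0.11,-0.31],0.06],[[0,0,0],[-0.0,0.13,-0.33],0.06],[[0,0,0],[0,0.13,-0.33],0.06]]'
python3 - <<'E'
from h import *
a=ctrl.grab_frame("top");cv2.imwrite("pics/top2.png",a[...,::-1])
b=ctrl.grab_frame("scene");cv2.imwrite("pics/scene2.png",b[...,::-1])
A=cv2.resize(a[60:290,250:480],(400,400),interpolation=2);B=cv2.resize(b[80:310,130:360],(400,400),interpolation=2)
cv2.imwrite("pics/both2.png",np.hstack([A,B])[...,::-1])
s=ctrl.state();print(s["t"],s["eef_pos"],tosta(s["eef_pos"]),s["joint_pos"])
E
```

```text
t: 9.5
eef_pos: [459.2, -60.7, 384.2]
eef_rot: [3.135, -0.2, 0.004]
force: [-0.1, -0.3, 0.6]
opening: 59.8
finger_force: 0.0
9.6 [458.4408 -58.3136 380.1247] [-176.8433   -3.0977  380.1247] [-0.3855 -0.164   1.6598  0.0018  1.6496  1.3119]
```

View pics/both2.png

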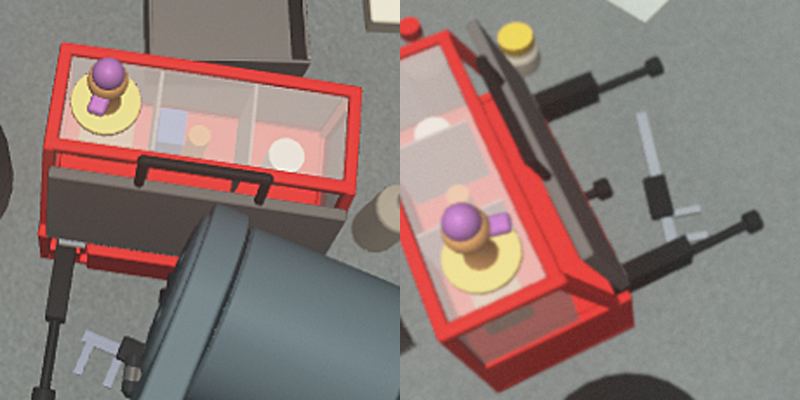

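Both supports are out by equal amounts. The bar is at about (368,158.5) in the top view and (196,148.3) in the scene view.

```bash
python3 - <<'E'
from h import *
from scipy.optimize import brentq
S=ctrl.camera_model("scene");T=ctrl.camera_model("top")
print(tosta(tri([(S,(195.8,148.4)),(T,(367.9,158.6))])))
for m,uv in((T,(367.9,158.6)),(S,(195.8,148.4))):
    f=lambda z:np.hypot(tosta(onz(m,uv,z))[0],z-107)-180
    z=brentq(f,255,300);p=tosta(onz(m,uv,z));print(p,np.degrees(np.arctan2(p[0],p[2]-107)))
# predicted bar ends for lean 16,18,20
for a in(14,17,20):
    a=np.radians(a)
    print([proj(m,sta(180*np.sin(a),y,107+180*np.cos(a))).round(1) for m in(T,S) for y in(60,-60)])
im=cv2.imread("pics/top2.png")[130:190,310:430];im2=cv2.imread("pics/scene2.png")[90:200,150:240]
r=lambda i:cv2.resize(i,(400,int(400*i.shape[0]/i.shape[1])),interpolation=cv2.INTER_CUBIC)
a,b=r(im),r(im2);c=np.zeros((max(a.shape[0],b.shape[0]),800,3),np.uint8);c[:a.shape[0],:400]=a;c[:b.shape[0],400:]=b
cv2.imwrite("pics/bar.png",c)
E
```

```text
[ 47.5101  -0.4052 266.4898]
[ 47.9198  -2.496  280.5042] 15.43950782685126
[ 44.4987  14.9372 281.4129] 14.31276205367286
[array([330.1, 155.9]), array([402.1, 165.5]), array([207.8, 170.2]), array([178.9, 114.3])]
[array([330.6, 151.2]), array([402.2, 160.8]), array([202.6, 173.5]), array([174.1, 117.4])]
[array([331.1, 146.8]), array([402.3, 156.3]), array([197.5, 176.9]), array([169.5, 120.6])]
```

View pics/bar.png

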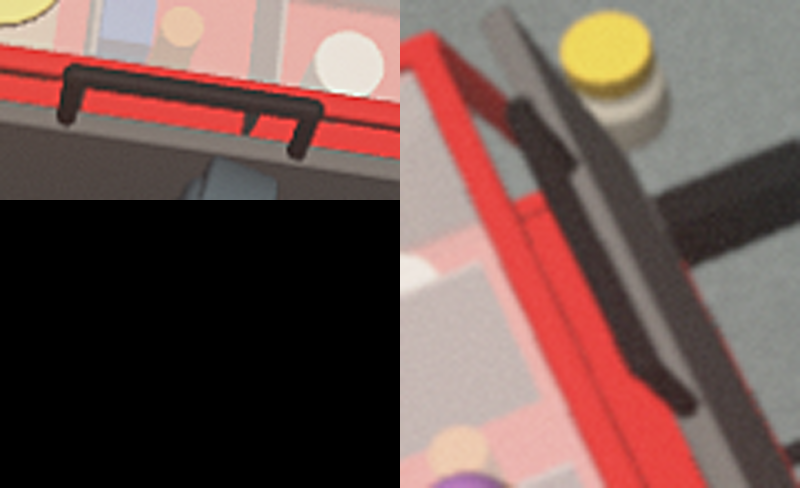

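The bar ends are at (330,152) and (406,161) in the top view, which matches a lean of about 17°. That puts the bar at station (52, -2, 279).

```bash
python3 - <<'E'
from h import *
go(sta(52,-2,340),Rflap(0)); go(sta(52,-2,267),Rflap(0))
E
```

```text
turn [-0.0046  0.0004 -1.5728] shift m [ 0.229  -0.0014  0.0394]
turn [-0.0046  0.0004 -1.5728] shift m [ 0.2292 -0.0012  0.1124]
```

```bash
python3 -m inch '[[[0,0,-0.1],[0.01,0,0],0.06],[[0,0,-0.24],[0.03,0,0],0.06],[[0,0,-0.38],[0.05,0,0],0.06],[[0,0,-0.52],[0.07,0,0],0.06],[[0,0,-0.66],[0.09,0,0],0.06],[[0,0,-0.8],[0.11,0,0],0.06],[[0,0,-0.94],[0.13,0,0],0.06],[[0,0,-1.08],[0.15,0,0.01],0.06],[[0,0,-1.22],[0.175,0,0.02],0.06],[[0,0,-1.36],[0.2,0,0.03],0.06],[[0,0,-1.5],[0.22,-0.001,0.04],0.06],[[0,0,-1.573],[0.229,-0.001,0.04],0.06],[[0,0,-1.573],[0.229,-0.001,0.04],0.06],[[0,0,-1.573],[0.229,-0.001,0.04],0.06]]'
python3 - <<'E'
from h import *
s=ctrl.state();m=ctrl.camera_model("wrist");a=ctrl.grab_frame("wrist");cv2.imwrite("pics/w3.png",a[...,::-1])
print(s["t"],tosta(s["eef_pos"]),s["joint_pos"])
print([proj(m,sta(52,y,279)) for y in(60,-60)])
go(sta(52,-2,267),Rflap(0))
E
```

```text
t: 11.0
eef_pos: [684.8, -83.3, 336.2]
eef_rot: [-2.347, -2.075, 0.004]
force: [0.1, 0.1, -0.2]
opening: 59.9
finger_force: 0.0
11.0 [ 50.8954   0.2722 336.1753] [-0.2936  0.3857  1.144   0.0023  1.6207 -0.1707]
[array([278.4215, 134.6351]), array([277.7485, 314.1598])]
turn [-0.007  -0.0035  0.0017] shift m [-0.0023  0.0015  0.0701]
```

View pics/w3.png

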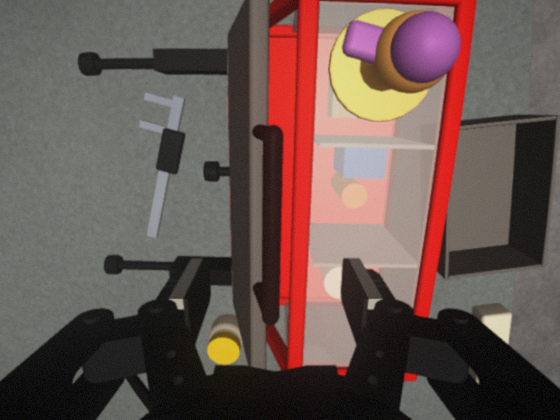

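The bar is in the wrist view at column 272, rows 128 to 322, between the fingers. That is about 4 mm nearer than estimated. I'll descend and grip it lightly.

```bash
python3 -m inch '[[[-0.004,0,0],[-0.002,-0.003,0.015],0.06],[[-0.007,-0.003,0],[-0.002,-0.003,0.045],0.06],[[-0.007,-0.003,0],[-0.002,-0.003,0.065],0.06],[[-0.007,-0.003,0],[-0.002,-0.003,0.07],0.06],[[-0.007,-0.003,0],[-0.002,-0.003,0.07],0.005],[[-0.007,-0.003,0],[-0.002,-0.003,0.07],0.005],[[-0.007,-0.003,0],[-0.002,-0.003,0.07],0.005],[[-0.007,-0.003,0],[-0.002,-0.003,0.07],0.005],[[-0.007,-0.003,0],[-0.002,-0.003,0.07],0.005],[[-0.007,-0.003,0],[-0.002,-0.003,0.07],0.005],[[-0.007,-0.003,0],[-0.002,-0.003,0.07],0.005]]' 20
python3 - <<'E'
from h import *
s=ctrl.state();p=tosta(s["eef_pos"]);print(p,s["joint_pos"],s["force"],Ro.from_rotvec(s["eef_rot"]).as_matrix())
a0=np.arctan2(172.4,-48); a0=np.arccos(-p[0]/180)
print("a0",np.degrees(a0),"bar z",107+180*np.sin(a0))
R0=Ro.from_rotvec(s["eef_rot"]).as_matrix()
for a in np.linspace(a0,0,23):
    d=(-180*np.cos(a)+180*np.cos(a0))*ex+(180*np.sin(a)-180*np.sin(a0))*ez
    print(round(np.degrees(a)),(R0.T@d/1000).round(4))
E
```

```text
t: 12.15
eef_pos: [682.9, -86.3, 270.0]
eef_rot: [2.35, 2.079, 0.005]
force: [1.2, 0.3, 5.6]
opening: 11.2
finger_force: 21.1
[ 49.3564  -3.0053 270.0233] [-0.298   0.4005  1.2535  0.0005  1.4822 -0.1758] [1.2453 0.2713 5.6169] [[ 0.1219  0.9925  0.0052]
 [ 0.9925 -0.1219 -0.001 ]
 [-0.0004  0.0053 -1.    ]]
a0 105.914483203229 bar z 280.10096495478126
106 [0. 0. 0.]
101 [ 0.     -0.0147 -0.0036]
96 [ 0.0001 -0.0296 -0.006 ]
91 [ 0.0001 -0.0447 -0.0071]
87 [ 0.0001 -0.0598 -0.0069]
82 [ 0.0002 -0.0749 -0.0055]
77 [ 0.0002 -0.0897 -0.0028]
72 [ 0.0002 -0.1043  0.0012]
67 [ 0.0003 -0.1186  0.0063]
63 [ 0.0003 -0.1323  0.0126]
58 [ 0.0003 -0.1455  0.0201]
53 [ 0.0004 -0.1579  0.0286]
48 [ 0.0004 -0.1697  0.0381]
43 [ 0.0004 -0.1806  0.0486]
39 [ 0.0005 -0.1905  0.06  ]
34 [ 0.0005 -0.1995  0.0722]
29 [ 0.0005 -0.2074  0.0851]
24 [ 0.0005 -0.2142  0.0986]
19 [ 0.0005 -0.2199  0.1126]
14 [ 0.0006 -0.2243  0.127 ]
10 [ 0.0006 -0.2276  0.1418]
5 [ 0.0006 -0.2296  0.1568]
0 [ 0.0006 -0.2303  0.1719]
```

```bash
python3 -m inch '[[[0,0,0],[0,-0.003,-0.001],0.005],[[0,0,0],[0,-0.008,-0.002],0.005],[[0,0,0],[0,-0.0147,-0.0036],0.005],[[0,0,0],[0,-0.022,-0.0049],0.005],[[0,0,0],[0,-0.0296,-0.006],0.005],[[0,0,0],[0,-0.037,-0.0066],0.005],[[0,0,0],[0,-0.0447,-0.0071],0.005],[[0,0,0],[0,-0.052,-0.0071],0.005],[[0,0,0],[0,-0.0598,-0.0069],0.005],[[0,0,0],[0,-0.067,-0.0063],0.005],[[0,0,0],[0,-0.0749,-0.0055],0.005],[[0,0,0],[0,-0.082,-0.0043],0.005],[[0,0,0],[0,-0.0897,-0.0028],0.005],[[0,0,0],[0,-0.097,-0.001],0.005],[[0,0,0],[0,-0.1043,0.0012],0.005],[[0,0,0],[0,-0.1115,0.0036],0.005],[[0,0,0],[0,-0.1186,0.0063],0.005]]'
python3 - <<'E'
from h import *
s=ctrl.state();p=tosta(s["eef_pos"]);print(p,s["joint_pos"],s["force"])
a0=np.radians(105.9);c=p-np.array([49.36,-3,270.02]);print("rel",c)
print("radius via grasp", np.hypot(p[0],p[2]+10-107))
E
```

```text
t: 13.85
eef_pos: [562.8, -70.2, 260.4]
eef_rot: [-2.35, -2.081, -0.002]
force: [2.8, 6.3, -1.3]
opening: 11.1
finger_force: 20.3
[-71.7876  -1.8995 260.4098] [-0.3345  0.1404  1.5937  0.0023  1.4088 -0.2135] [ 2.8063  6.267  -1.3351]
rel [-121.1476    1.1005   -9.6102]
radius via grasp 178.48309549855426
```

```bash
python3 -m inch '[[[0,0,0],[0,-0.007,0.003],0.005],[[0,0,0],[0,-0.0137,0.0063],0.005],[[0,0,0],[0,-0.0205,0.01],0.005],[[0,0,0],[0,-0.0269,0.0138],0.005],[[0,0,0],[0,-0.033,0.018],0.005],[[0,0,0],[0,-0.0393,0.0223],0.005],[[0,0,0],[0,-0.045,0.027],0.005],[[0,0,0],[0,-0.0511,0.0318],0.005],[[0,0,0],[0,-0.0567,0.037],0.005],[[0,0,0],[0,-0.062,0.0423],0.005],[[0,0,0],[0,-0.067,0.048],0.005],[[0,0,0],[0,-0.0719,0.0537],0.005],[[0,0,0],[0,-0.0765,0.0598],0.005],[[0,0,0],[0,-0.0809,0.0659],0.005],[[0,0,0],[0,-0.085,0.0723],0.005],[[0,0,0],[0,-0.0888,0.0788],0.005],[[0,0,0],[0,-0.0925,0.0855],0.005],[[0,0,0],[0,-0.0956,0.0923],0.005]]'
python3 - <<'E'
from h import *
s=ctrl.state();p=tosta(s["eef_pos"]);print(p,s["joint_pos"],s["force"],np.hypot(p[0],p[2]+10-107))
E
```

```text
t: 15.65
eef_pos: [471.2, -57.8, 168.4]
eef_rot: [2.352, 2.08, 0.013]
force: [17.1, 12.1, -6.2]
opening: 11.0
finger_force: 19.4
[-164.2913   -1.0356  168.415 ] [-0.3773  0.0181  1.9193  0.0069  1.1989 -0.2575] [17.1117 12.0544 -6.183 ] 179.14167720458929
```

```bash
python3 -m inch '[[[0,0,0],[0.001,0,0.006],0.005],[[0,0,0],[0.002,-0.001,0.012],0.005],[[0,0,0],[0.002,-0.003,0.019],0.005],[[0,0,0],[0.002,-0.005,0.026],0.005],[[0,0,0],[0.002,-0.007,0.033],0.005],[[0,0,0],[0.002,-0.009,0.04],0.005],[[0,0,0],[0.002,-0.01,0.046],0.005],[[0,0,0],[0.002,-0.011,0.051],0.005],[[0,0,0],[0.002,-0.0115,0.056],0.005],[[0,0,0],[0.002,-0.012,0.06],0.005],[[0,0,0],[0.002,-0.012,0.063],0.005],[[0,0,0],[0.002,-0.012,0.066],0.005],[[0,0,0],[0.002,-0.012,0.068],0.005],[[0,0,0],[0.002,-0.012,0.07],0.005],[[0,0,0],[0.002,-0.012,0.07],0.005]]'
python3 - <<'E'
from h import *
s=ctrl.state();p=tosta(s["eef_pos"]);print(p,s["joint_pos"],s["force"],np.hypot(p[0],p[2]+10-107))
E
```

```text
t: 17.15
eef_pos: [458.3, -56.4, 100.1]
eef_rot: [2.352, 2.081, 0.003]
force: [-2.1, 6.9, 12.2]
opening: 11.3
finger_force: 21.1
[-177.2302   -1.2363  100.1378] [-0.3814  0.0964  1.9961  0.0014  1.0468 -0.2599] [-2.0551  6.883  12.178 ] 177.25797833694014
```

```bash
for i in 1 2; do python3 -m inch '[[[0,0,0],[0,0,0.001],0.005],[[0,0,0],[0,0,0.002],0.005],[[0,0,0],[0,0,0.002],0.005]]'|grep -E "pos|force"; done
```

```text
eef_pos: [458.3, -56.8, 99.0]
force: [-6.2, 6.7, 22.4]
finger_force: 22.3
eef_pos: [458.2, -57.1, 97.6]
force: [-10.2, 6.1, 28.8]
finger_force: 23.4
```

The force rises as the tool goes down, so the flap is resting on the supports. I'll release and retreat upward.

```bash
python3 -m inch '[[[0,0,0],[0,0,-0.003],0.005],[[0,0,0],[0,0,-0.003],0.032],[[0,0,0],[0,0,-0.003],0.032],[[0,0,0],[0,0,-0.003],0.032],[[0,0,0],[0,0,-0.003],0.032],[[0,0,0],[0,0,-0.01],0.032],[[0,0,0],[0,0,-0.025],0.032],[[0,0,0],[0,0,-0.05],0.032],[[0,0,0],[0,0,-0.09],0.032],[[0,0,0],[-0.02,-0.03,-0.13],0.032],[[0,0,0],[-0.06,-0.06,-0.17],0.032],[[0,0,0],[-0.1,-0.08,-0.2],0.032],[[0,0,0],[-0.14,-0.09,-0.22],0.032],[[0,0,0],[-0.18,-0.1,-0.22],0.032],[[0,0,0],[-0.21,-0.1,-0.22],0.032],[[0,0,0],[-0.21,-0.1,-0.22],0.032],[[0,0,0],[-0.21,-0.1,-0.22],0.032]]'
python3 - <<'E'
from h import *
a=ctrl.grab_frame("top");b=ctrl.grab_frame("scene");m=ctrl.camera_model("scene")
A=cv2.resize(a[60:320,220:480],(400,400),interpolation=2);B=cv2.resize(b[60:320,130:390],(400,400),interpolation=2)
cv2.imwrite("pics/end.png",np.hstack([A,B])[...,::-1])
for n,x0,y0,o in(("top",220,60,0),("scene",130,60,400)):
    print(n,[((proj(ctrl.camera_model(n),sta(-180,y,107))-[x0,y0])*400/260+[o,0]).round() for y in(60,-60)])
E
```

```text
t: 19.45
eef_pos: [332.4, -253.1, 315.0]
eef_rot: [2.354, 2.079, 0.003]
force: [0.2, 0.0, -0.1]
opening: 32.0
finger_force: 0.0
top [array([137., 367.]), array([235., 380.])]
scene [array([696., 169.]), array([652., 103.])]
```

View pics/end.png

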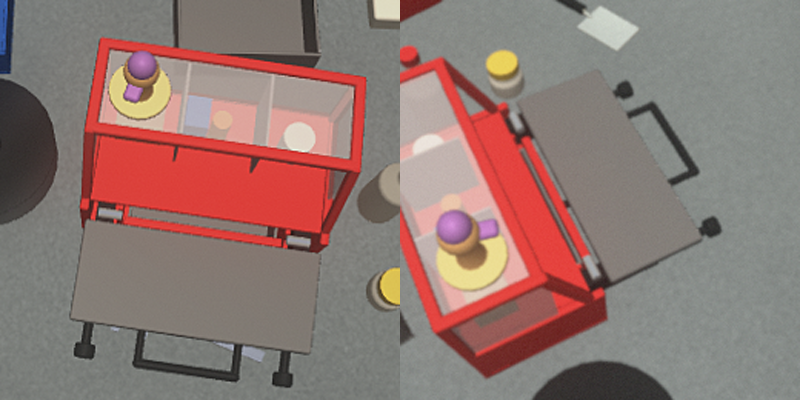

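The flap lies level: the bar in the top view runs from (137,365) to (237,378), against a predicted (137,367) to (235,380). Both knobs stick out in front at (85,350) and (282,378), and the bird is still in place.

```bash
python3 -c "
from cell import ctrl
print(ctrl.sign_off())"
```

```text
the job is handed in; nothing more can be done
None
```

I pulled both supports out to their stops, then lowered the flap to rest level on them; I left the drawer alone and handed the job in with the arm clear, about 20 s in.

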